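# Set and lock a metering valve on a seedling dosing manifold

## Task

On the grey dosing manifold, turn the valve's black knob so that its white pointer lines up with the red stripe on the block. Then lock that setting: run the blue hexagonal jam nut below the knob down (clockwise) until you feel it meet the brass collar, and snug it up about 30 degrees further, not much more, leaving the pointer on the stripe. Let go, and leave the seedling cups and the beaker alone.

Things in the scene. Friction and masses are not known exactly. Their poses are not given: they have to be found in the camera images.
- manifold: Grey plastic block, 180 x 56 x 45 mm (along its x, y, z), fixed to the bench; origin: centre of its underside, z up. A red stripe, 45 x 6 mm, runs on its top along +x from the valve (stripe centre 56 mm from the valve axis, which is the block's z axis). Screw heads 3 mm high stand near its ends.
- neck_top (a point): Centre of the top face of the white neck, 50 mm in diameter, which rises at the block's middle from 45 mm (the block's top) to 58 mm above the bench.
- dial (a joint): Angle of the knob with its spindle about the vertical axis of the neck: 0 when the white pointer points along the red stripe, growing anticlockwise seen from above, stops at -1.7 and 1.7 rad. The spindle stays where it is left and resists turning with about 0.2 N m; it neither rises nor falls.
- knob_grip (a point): Point on the valve axis at which to grip the black knob, 4 mm below its top. The knob is a bar 26 mm long, 14 mm wide, 18 mm high, on a disc 24 mm across and 3 mm high; the point's x runs along the bar to the end with the white pointer line, z up. Turning the knob carries the nut round with it but does not move the nut up or down.
- nut_mid (a point): Centre of the blue hexagonal jam nut on the spindle below the knob: 36 mm across flats (41.6 mm over corners), 16 mm high. Its x is square to a flat (flats every 60 degrees), z up. Right-handed coarse thread: clockwise from above moves it down 8 mm a turn. Its top is 4 to 11 mm below the knob's disc.
- jam_nut: The same nut as a body; origin: centre of its underside. A white nylon ring stands out of the underside by an unknown 0.5 to 2.5 mm and meets the collar first. Feel: the moment about its axis, read between small turns, is about 0.05 N m while free, passes 0.1 as it meets the collar and climbs to 0.2 to 0.3; snug is about 0.5 rad past the 0.1 mark, 1 rad is too tight. It stays where left.
- collar: Loose brass locking collar, 280 g, standing on the neck around the spindle, under the nut: a flange 54 mm across and 12 mm high, and on it a hub 31.6 mm across and 18 mm high; bore 19 mm. Origin: centre of its underside. The gap from its top (30 mm up) to the nut's underside starts at about 3.5 to 6.5 mm. Fingers beside the hub must stay above the flange.
- seedling_a: Seedling in a dark soil-filled plastic cup 70 mm across at the rim and 100 mm high, green leaves above; origin at the centre of its underside. Leave it alone.
- seedling_b: A second such seedling cup; origin at the centre of its underside. Leave it alone.
- beaker: Clear glass beaker, 84 mm across, 110 mm high; origin at the centre of its underside. Leave it alone.
Mind the look-alikes: they are no part of the job. What is meant by the collar is not turquoise, and is the larger of those in its own colour.

How it is judged:
By the outcome, as a careful person would: the job done as asked, in the order asked, and still so for the second after the job is handed in, with the robot touching nothing.
It also fails if it takes over 72 s, if anything falls off the work surface, if the arm or the gripper's body presses on something with over 40 N, if the wrist force passes 120 N, or if a joint passes its speed limit or range.

## Robot

A 6-joint arm with a two-finger parallel gripper is mounted at the origin on the work surface. World frame = base frame: x ahead of the robot, y to its left, z up, the work surface at z = 0. Lengths are in m, angles in rad, forces in N, time in s.
With the tool pointing down it reaches from about 0.325 to 0.9 m from the base axis. Payload 3.5 kg.
Tool frame: the origin (TCP) lies at the centre of the arm's flange, where the gripper is bolted on; the fingertips stand 173 mm ahead of it and the grasp point (between the pads) lies 155 mm ahead of it; z points along the fingers, y is the line along which they close (so a half turn about z gives the same grasp; the last joint's range is limited). The gripper opens to 85 mm and grips with 20 to 120 N. Pads are 22 mm wide; open, the fingers measure 114 mm over their backs; the gripper's body (76 mm by 85 mm) begins 54 mm behind the grasp point. The pads swing forward as they close: fully open they stand 13 mm farther back than shut.
Start: joints at [1.209, 0.276, -0.026, 1.268, 0, 1.467], TCP at [0.16, 0.604, 0.405] pointing down, gripper open.
Joint ranges: [-3.12, 3.12], [-0.85, 1.88], [-1.08, 1.24], [-1.95, 2.15], [-1.57, 1.53], [-3.14, 3.14]. Speed limits (rad/s): [2.57, 2.57, 3.14, 3.14, 3.14, 3.14].

## Interface

Orientations are given as a unit quaternion [w, x, y, z].
In Python, from workcell import sensors, capture, get_calibration, hand_in gives the robot as it stands. The module is installed in compiled form; this text tells all that it offers.
- The arm moves only by the tool carry_out, never from a script. Its argument "rows" is a list of rows, each a list of 5 numbers: the shift along the tool's x, y, z in m, then the turn about the tool's z in units of 10 degrees (1.0 is 10 degrees), then the finger opening in m, from 0 to 0.0854. In form: [[x, y, z, yaw, hand], ...]. A call has exactly 5 rows; each row shifts and turns the commanded pose from where the row before left it, along the tool's axes as they then stand; what a row does not reach is not made up. A row lasts 1/8 s, in which the tool goes at most 62.5 mm and 10.7 degrees, less where a joint would pass 70% of its speed; a pose out of reach is approached as far as the arm can. A call is refused whole if a number of a shift passes 0.0625 or a number of a turn 1, either way. A call with a gripper value outside its range is refused whole. The fingers move at their own pace and stop on an object; "squeeze" is the grip in N (left out, the last holds). Time passes only in rows, so rows that do not move let the fingers close, or fill a call up. It gives the time, the measured TCP pose, the force, the opening and the grip force at its end, in the units of the state.
- sensors.read_state(): the state, without advancing time (a new reading comes with each control period).
- capture(name): name is "side" or "top"; returns (picture, depth): 480x640x3 uint8, red, green, blue; 480x640 float32, m along the optical axis (not along the pixel's ray), 0 where there is no reading.
- get_calibration(name): a dict with "intrinsics" (3x3 intrinsics, pixels), "extrinsics" (4x4, takes a point from camera to world coordinates). Camera axes: x right, y up, looking along -z (the intrinsics and any distortion apply to the point x, -y, -z); pixel columns grow to the right and rows downward; lengths in m; the calibration is good to about 2 mm. A picture is of the moment at which its call begins. get_calibration takes no time and is no camera call.
- hand_in(): hands the job in; it is judged then, once.
The state is a dict: "clock": time; "joint_pos": joint angles; "dq": joint speeds; "joint_torque": joint torques, N m; "tcp_pos": TCP position; "ee_rot": TCP orientation; "force": force on the tool from outside, world axes, zero at the start; "wrist_torque": the same for the moment, N m; "opening": finger opening in m; "grasp_force": force on a finger pad.
Only numpy, scipy, OpenCV 4.12 (cv2) and the standard library are available. Lean on these libraries where they do the work, as an engineer would, in place of code of your own. Each camera call takes 0.05 s, during which the arm holds its last target. There are 200 camera calls.

## Working session

There is one attempt and no reset: what is moved stays moved. The work goes in short steps, Python scripts to look and compute and a tool call to move; the robot and the scene stay as the last step left them, time stands still between calls to the robot, and variables do not carry over. Pictures are saved under pics/ and viewed, at most 10 in all, crops included, and the job is handed in when it is done.

Besides the shell and the picture viewer there is one more tool, called after "Call:" as name(argument=value, ...) on one line, values as JSON. carry_out: Moves the arm, as the interface text tells. Its arguments: {"type":"object","properties":{"rows":{"type":"array"},"squeeze":{"type":"number"}},"required":["rows"]}

```bash
mkdir -p pics
cat > h.py <<'E'
import numpy as np, cv2
from workcell import sensors, capture, get_calibration
def snap(n,tag):
    p,d=capture(n); cv2.imwrite(f'pics/{tag}.png',p[:,:,::-1]); np.save(f'pics/{tag}.npy',d); return p,d
def world(n,u,v,z):
    c=get_calibration(n);K=c['intrinsics'];T=c['extrinsics']
    return (T@np.array([(u-K[0,2])/K[0,0]*z,-(v-K[1,2])/K[1,1]*z,-z,1]))[:3]
def cloud(n,d):
    c=get_calibration(n);K=np.array(c['intrinsics']);T=np.array(c['extrinsics'])
    v,u=np.mgrid[:480,:640]
    P=np.stack([(u-K[0,2])/K[0,0]*d,-(v-K[1,2])/K[1,1]*d,-d],-1)
    return P@T[:3,:3].T+T[:3,3]
def proj(n,P):
    c=get_calibration(n);K=np.array(c['intrinsics']);T=np.array(c['extrinsics'])
    q=T[:3,:3].T@(np.array(P)-T[:3,3]); return K[0,0]*q[0]/-q[2]+K[0,2], K[1,1]*-q[1]/-q[2]+K[1,2]
E
python3 - <<'E'
from h import *
print(sensors.read_state())
for n in('side','top'):
    snap(n,n+'0'); print(get_calibration(n))
E
```

```text
{'clock': 0.0, 'joint_pos': array([ 1.20859934e+00,  2.77155896e-01, -2.79057729e-02,  1.26798996e+00,
        1.77316653e-05,  1.46738922e+00]), 'dq': array([ 3.54242921e-04, -1.60020888e-03, -7.87730475e-05, -1.98144070e-03,
       -2.34282415e-04, -1.46613899e-04]), 'joint_torque': array([-2.55826882e-03, -4.45508695e+01,  2.95205498e+01,  1.63824245e-02,
       -3.20522831e-04, -1.41073730e-05]), 'tcp_pos': array([0.15981497, 0.60381181, 0.40353331]), 'ee_rot': array([-2.68781467e-04,  1.29034091e-01,  9.91639517e-01, -1.09518674e-03]), 'force': array([-0.88932505,  0.59553942, -0.28629146]), 'wrist_torque': array([-0.05693848,  0.05515877,  0.0188058 ]), 'grasp_force': 0.0, 'opening': 0.08555489664193058}
{'intrinsics': array([[559.80189322,   0.        , 312.26829546],
       [  0.        , 559.80189322, 244.21025634],
       [  0.        ,   0.        ,   1.        ]]), 'extrinsics': array([[ 0.91943349,  0.23945441, -0.31193531,  0.22911617],
       [-0.39320459,  0.57124777, -0.72046244, -0.75365985],
       [ 0.00567444,  0.7850717 ,  0.61937891,  0.75087452],
       [ 0.        ,  0.        ,  0.        ,  1.        ]])}
{'intrinsics': array([[568.86934487,   0.        , 323.8824194 ],
       [  0.        , 568.86934487, 230.79295828],
       [  0.        ,   0.        ,   1.        ]]), 'extrinsics': array([[ 0.0171213 ,  0.99852203, -0.05158126,  0.48655403],
       [-0.99929372,  0.01536302, -0.03429338, -0.01679459],
       [-0.03345025,  0.05213198,  0.99807983,  1.19671281],
       [ 0.        ,  0.        ,  0.        ,  1.        ]])}
```

View pics/side0.png

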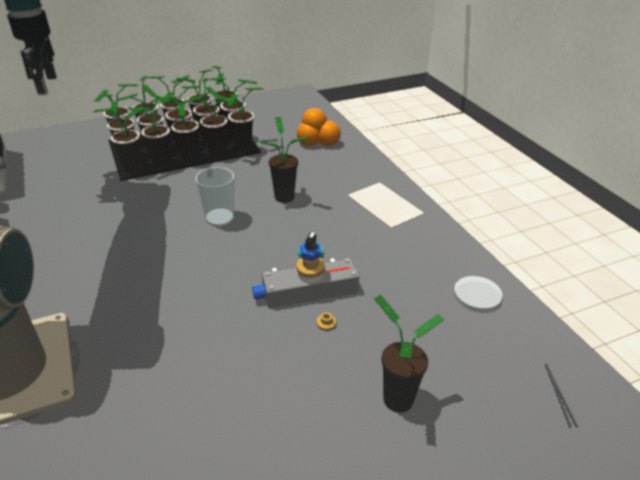

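View pics/top0.png

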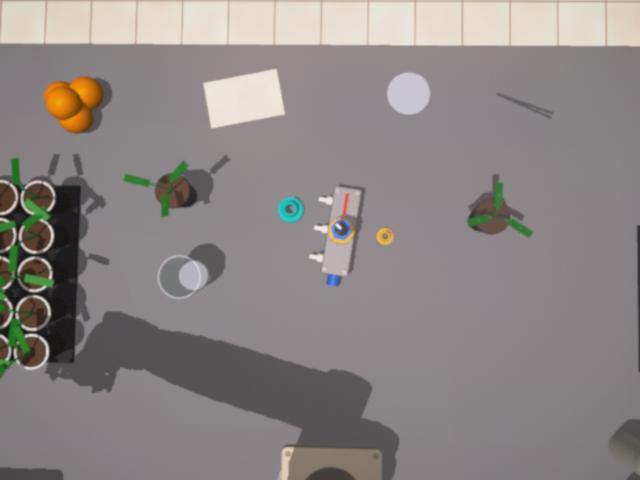

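The manifold is at about (341,231) in the top view, with its stripe towards the top edge (world +x). The brass collar is already on the neck. The turquoise ring (290,209) and the small brass ring (385,236) are look-alikes. Next I'll enlarge and measure.

Run:
```python
from h import *
t=cv2.imread('pics/top0.png')[180:290,300:390]; s=cv2.imread('pics/side0.png')[225:305,255:365]
a=cv2.resize(t,(450,550),interpolation=cv2.INTER_CUBIC); b=cv2.resize(s,(350,255),interpolation=cv2.INTER_CUBIC)
im=np.zeros((550,800,3),np.uint8); im[:,:450]=a; im[:255,450:]=b; cv2.imwrite('pics/crop0.png',im)
p=cv2.imread('pics/top0.png')[:,:,::-1].astype(int); d=np.load('pics/top0.npy'); P=cloud('top',d)
r,g,bb=p[...,0],p[...,1],p[...,2]
v,u=np.mgrid[:480,:640]; roi=(u>310)&(u<372)&(v>180)&(v<290)
def st(n,m): 
    Q=P[m&roi&(d>0)]; print(n,len(Q),Q.mean(0).round(4),Q.min(0).round(4),Q.max(0).round(4)); return Q
red=st('red',(r>150)&(g<90)&(bb<90))
st('brass',(r>150)&(g>90)&(bb<90)); st('blue',(bb>120)&(r<80)); 
blk=roi&(P[...,2]>0.115); Q=st('knob',blk)
blo=roi&(P[...,2]>.04)&(P[...,2]<.05); Q=st('blocktop',blo)
print(cv2.minAreaRect((Q[:,:2]*1000).astype(np.float32)))
w=st('whitepix',(r>200)&(g>200)&(bb>200)&(P[...,2]>0.1))
w,V=np.linalg.eigh(np.cov(red[:,:2].T)); print('stripe dir',np.degrees(np.arctan2(*V[::-1,1])))
h=P[...,2][roi&(P[...,2]>.05)]; print(np.histogram(h,np.arange(.05,.15,.005)))
print(P[231,341],world('top',341,231,1.07))
```

```text
red 25 [ 0.6019 -0.0197  0.046 ] [ 0.5809 -0.023   0.0429] [ 0.6219 -0.0173  0.0524]
brass 79 [ 0.5361 -0.0159  0.0668] [ 0.5229 -0.0391  0.0018] [0.5909 0.0119 0.0748]
blue 138 [ 0.4765 -0.0032  0.0553] [ 0.4364 -0.0256 -0.002 ] [0.5621 0.0152 0.1345]
knob 137 [ 0.5466 -0.0106  0.1304] [ 0.5342 -0.0235  0.1151] [0.5587 0.0011 0.1381]
blocktop 1796 [ 0.5459 -0.0105  0.0447] [ 0.4552 -0.0494  0.04  ] [0.6383 0.0294 0.0499]
((547.000244140625, -10.522449493408203), (55.972625732421875, 179.52957153320312), 81.54832458496094)
whitepix 12 [ 0.5511 -0.0062  0.1343] [ 0.547  -0.0103  0.1314] [ 0.5546 -0.0027  0.1369]
stripe dir 171.8412734350686
(array([ 18,   0,   5, 148, 102,   1,   0,   0,   2,   0,   4, 116,  53,
        28,   1,   3,  72,  33,   0]), array([0.05 , 0.055, 0.06 , 0.065, 0.07 , 0.075, 0.08 , 0.085, 0.09 ,
       0.095, 0.1  , 0.105, 0.11 , 0.115, 0.12 , 0.125, 0.13 , 0.135,
       0.14 , 0.145]))
[ 0.54155665 -0.01230947  0.13446307] [ 0.54190838 -0.01228079  0.12767011]
```

View pics/crop0.png

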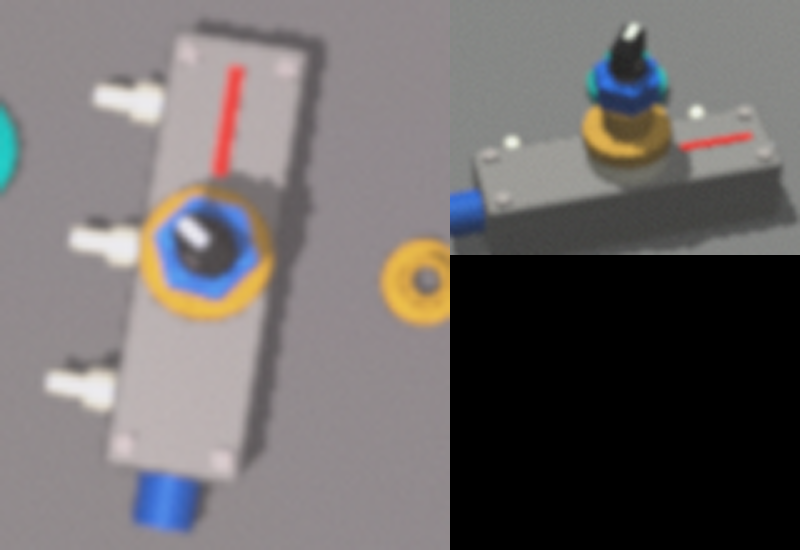

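The crop shows the knob at (205,245) in the crop. Its pointer aims up-left, at about +46° in world, while the stripe lies at -8.4°, so the dial is at about +0.95 rad. The valve axis is at (0.547, -0.011) and the knob top at z≈0.137. I'm moving above it.

Call:
carry_out(rows=[[-0.0354,-0.033,0.003,0,0.0854],[-0.0354,-0.033,0.003,0,0.0854],[-0.0354,-0.033,0.003,0,0.0854],[-0.0354,-0.033,0.003,0,0.0854],[-0.0354,-0.033,0.003,0,0.0854]])

```text
clock: 0.72
tcp_pos: [0.2893, 0.3979, 0.3892]
ee_rot: [-0.0, 0.129, 0.992, -0.0]
force: [0.6, -1.1, 0.0]
opening: 0.0852
grasp_force: 0.0
```

Call:
carry_out(rows=[[-0.0354,-0.033,0.003,0,0.0854],[-0.0354,-0.033,0.003,0,0.0854],[-0.0354,-0.033,0.003,0,0.0854],[-0.0354,-0.033,0.003,0,0.0854],[-0.0354,-0.033,0.003,0,0.0854]])

```text
clock: 1.35
tcp_pos: [0.4181, 0.1931, 0.3743]
ee_rot: [-0.0, 0.129, 0.992, -0.0]
force: [0.5, -0.0, -0.6]
opening: 0.0855
grasp_force: 0.0
```

Call:
carry_out(rows=[[-0.0354,-0.033,0.003,0,0.0854],[-0.0354,-0.033,0.003,0,0.0854],[-0.0354,-0.033,0.003,0,0.0854],[-0.0354,-0.033,0.003,0,0.0854],[-0.0354,-0.033,0.003,0,0.0854]])

```text
clock: 1.98
tcp_pos: [0.547, -0.0117, 0.3592]
ee_rot: [-0.0, 0.129, 0.992, 0.0]
force: [0.2, 0.1, -0.4]
opening: 0.0856
grasp_force: 0.0
```

Call:
carry_out(rows=[[0,0,0,-1,0.05],[0,0,0,-1,0.05],[0,0,0,-1,0.05],[0,0,0,-1,0.05],[0,0,0,-1,0.05]])

```text
clock: 2.6
tcp_pos: [0.5463, -0.0102, 0.3591]
ee_rot: [-0.001, -0.305, 0.952, 0.0]
force: [-0.7, 0.1, 0.0]
opening: 0.0497
grasp_force: 0.0
```

Call:
carry_out(rows=[[0,0,0,-1,0.05],[0,0,0,-0.1,0.05],[0,0,0,0,0.05],[0,0,0,0,0.05],[0,0,0,0,0.05]])

```text
clock: 3.22
tcp_pos: [0.5466, -0.0102, 0.3597]
ee_rot: [-0.0, -0.392, 0.92, 0.0]
force: [0.0, 0.1, 0.3]
opening: 0.0498
grasp_force: 0.0
```

```bash
cat >> h.py <<'E'
from scipy.spatial.transform import Rotation
def report(tx=0.547,ty=-0.0107):
    s=sensors.read_state(); R=Rotation.from_quat(np.roll(s['ee_rot'],-1)).as_matrix()
    d=R.T@(np.array([tx,ty,s['tcp_pos'][2]])-s['tcp_pos'])
    print('t',round(s['clock'],2),'tcp',s['tcp_pos'].round(4),'yang',np.degrees(np.arctan2(R[1,1],R[0,1])).round(2),'zt',R[:,2].round(3),'toolshift',d.round(4),'F',s['force'].round(1),'M',s['wrist_torque'].round(3),'op',round(s['opening'],4),'gf',round(s['grasp_force'],1),'j6',round(s['joint_pos'][5],3))
E
python3 - <<'E'
from h import *
report()
a,_=snap('side','s1'); 
im=cv2.imread('pics/s1.png')[170:320,220:400]; cv2.imwrite('pics/c1.png',cv2.resize(im,(720,600),interpolation=cv2.INTER_CUBIC))
E
```

```text
t 3.23 tcp [ 0.5466 -0.0102  0.3597] yang 136.13 zt [-0.  0. -1.] toolshift [ 0.0001 -0.0006 -0.    ] F [0.  0.1 0.3] M [ 0.01  -0.006 -0.004] op 0.0498 gf 0.0 j6 -0.942
```

View pics/c1.png

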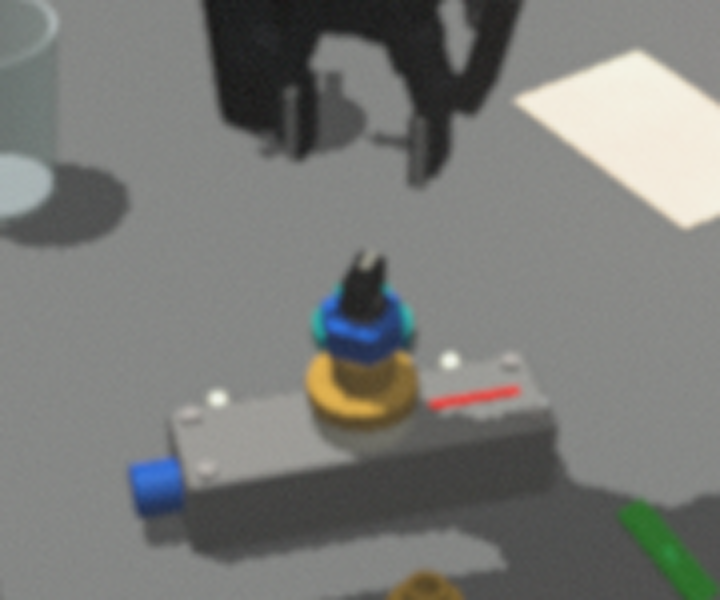

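The open fingers straddle the knob at crop (365,260), about 50 mm above it. I'm descending and gripping.

Call:
carry_out(rows=[[0,0,0.02,0,0.05],[0,0,0.02,0,0.05],[0,0,0.012,0,0.05],[0,0,0.01,0,0.05],[0,0,0,0,0.03]], squeeze=30)

```text
clock: 3.9
tcp_pos: [0.5463, -0.0102, 0.2971]
ee_rot: [-0.001, -0.392, 0.92, 0.0]
force: [0.1, -0.1, 0.1]
opening: 0.0335
grasp_force: 0.0
```

Call:
carry_out(rows=[[0,0,0,0,0.02],[0,0,0,0,0.008],[0,0,0,0,0.005],[0,0,0,0,0.005],[0,0,0,0,0.005]])

```text
clock: 4.53
tcp_pos: [0.5473, -0.0105, 0.2986]
ee_rot: [0.001, -0.392, 0.92, -0.001]
force: [1.3, -3.5, 3.6]
opening: 0.013
grasp_force: 32.6
```

```bash
python3 -c "
from h import *
report()"
```

```text
t 4.53 tcp [ 0.5473 -0.0105  0.2986] yang 136.17 zt [ 0.002 -0.001 -1.   ] toolshift [ 0.0003  0.0001 -0.    ] F [ 1.3 -3.5  3.6] M [-0.569 -0.404  0.127] op 0.013 gf 32.6 j6 -0.943
```

Call:
carry_out(rows=[[0,0,0,0.6,0.005],[0,0,0,0.6,0.005],[0,0,0,0.6,0.005],[0,0,0,0.6,0.005],[0,0,0,0.6,0.005]], squeeze=50)

```text
clock: 5.15
tcp_pos: [0.5477, -0.0111, 0.2987]
ee_rot: [0.002, -0.139, 0.99, -0.002]
force: [2.9, -6.4, 1.7]
opening: 0.012
grasp_force: 52.6
```

Call:
carry_out(rows=[[0,0,0,0.6,0.005],[0,0,0,0.6,0.005],[0,0,0,0.6,0.005],[0,0,0,0.6,0.005],[0,0,0,0.05,0.005]])

```text
clock: 5.78
tcp_pos: [0.5478, -0.0116, 0.2987]
ee_rot: [0.002, 0.074, 0.997, -0.003]
force: [2.6, -6.8, 1.7]
opening: 0.012
grasp_force: 52.6
```

Call:
carry_out(rows=[[0,0,0,0,0.005],[0,0,0,0,0.005],[0,0,0,0,0.005],[0,0,0,0,0.005],[0,0,0,0,0.005]])

```text
clock: 6.4
tcp_pos: [0.5478, -0.0116, 0.2987]
ee_rot: [0.002, 0.073, 0.997, -0.003]
force: [2.7, -6.5, 1.9]
opening: 0.0121
grasp_force: 52.6
```

```bash
python3 -c "
from h import *
report()"
```

```text
t 6.4 tcp [ 0.5478 -0.0116  0.2987] yang 81.6 zt [ 0.004 -0.005 -1.   ] toolshift [ 0.001   0.0008 -0.    ] F [ 2.7 -6.5  1.9] M [-1.6   -0.657  0.121] op 0.0121 gf 52.6 j6 0.008
```

Call:
carry_out(rows=[[0,0,0,0,0.03],[0,0,0,0,0.06],[0,0,-0.01,0,0.06],[0,0,-0.03,0,0.06],[0,0,-0.04,0,0.06]])

```text
clock: 7.02
tcp_pos: [0.5458, -0.0098, 0.3779]
ee_rot: [-0.001, 0.072, 0.997, 0.0]
force: [0.2, 0.5, -0.0]
opening: 0.0604
grasp_force: 0.0
```

Call:
carry_out(rows=[[0.04,0,0,0,0.06],[0.04,0,0,0,0.06],[0.04,0,0,0,0.06],[0.03,0,0,0,0.06],[0,0,0,0,0.06]])

```text
clock: 7.65
tcp_pos: [0.3961, 0.0121, 0.3779]
ee_rot: [-0.0, 0.072, 0.997, 0.0]
force: [0.6, -0.8, 0.3]
opening: 0.0602
grasp_force: 0.0
```

Run:
```python
from h import *
report()
N=12; fr=[]; ds=[]
for i in range(N):
    p,d=capture('top'); fr.append(p.astype(float)); ds.append(d)
p=np.mean(fr,0).astype(np.uint8); d=np.median(ds,0); np.save('pics/t2.npy',d); cv2.imwrite('pics/t2.png',p[:,:,::-1])
q,_=snap('side','s2')
c=cv2.resize(cv2.imread('pics/t2.png')[205:257,315:367],(520,520),interpolation=cv2.INTER_CUBIC)
s=cv2.resize(cv2.imread('pics/s2.png')[225:280,285:340],(280,280),interpolation=cv2.INTER_CUBIC)
im=np.zeros((520,800,3),np.uint8); im[:,:520]=c; im[:280,520:]=s; cv2.imwrite('pics/c2.png',im)
P=cloud('top',d); p=p.astype(int); r,g,b=p[...,0],p[...,1],p[...,2]
v,u=np.mgrid[:480,:640]; roi=(u>310)&(u<372)&(v>185)&(v<262)
def st(n,m):
    Q=P[m&roi]; print(n,len(Q),Q.mean(0).round(4)); return Q
red=st('red',(r>150)&(g<90)&(b<90))
# use fixed plane height via rays
blo=roi&(P[...,2]>.04)&(P[...,2]<.049)&(v<275); Q=P[roi|1>0][:0]
m=(P[...,2]>.04)&(P[...,2]<.049)&(u>310)&(u<372)&(v>180)&(v<290); Q=P[m]
print('block',cv2.minAreaRect((Q[:,:2]*1000).astype(np.float32)))
k=st('knob',P[...,2]>.125); print(cv2.minAreaRect((k[:,:2]*1000).astype(np.float32)), k[:,2].max(), np.median(k[:,2]))
w,V=np.linalg.eigh(np.cov(k[:,:2].T)); print('knob pca',np.degrees(np.arctan2(*V[::-1,1])),w)
wh=st('white',(r>170)&(g>170)&(b>170)&(P[...,2]>.12)); 
n=st('nut',(P[...,2]>.102)&(P[...,2]<.114)); print(np.median(n[:,2]),cv2.minEnclosingCircle((n[:,:2]*1000).astype(np.float32)))
```

```text
t 7.65 tcp [0.3961 0.0121 0.3779] yang 81.7 zt [-0.001  0.001 -1.   ] toolshift [-1.526e-01 -8.000e-04 -1.000e-04] F [ 0.6 -0.8  0.3] M [ 0.021 -0.032  0.018] op 0.0602 gf 0.0 j6 0.012
red 26 [ 0.6026 -0.0197  0.0456]
block ((547.2542114257812, -10.54571533203125), (55.94966125488281, 180.03733825683594), 81.57042694091797)
knob 104 [ 0.5466 -0.0108  0.1337]
((547.0088500976562, -10.758909225463867), (13.850605964660645, 25.784324645996094), 81.50846862792969) 0.13621328938323218 0.13378057394654397
knob pca 171.43198487800802 [1.64445680e-05 5.57284904e-05]
white 18 [ 0.5531 -0.0122  0.1344]
nut 166 [ 0.5465 -0.0106  0.1088]
0.1088149252129057 ((547.2152709960938, -10.54900074005127), 19.77058219909668)
```

View pics/c2.png

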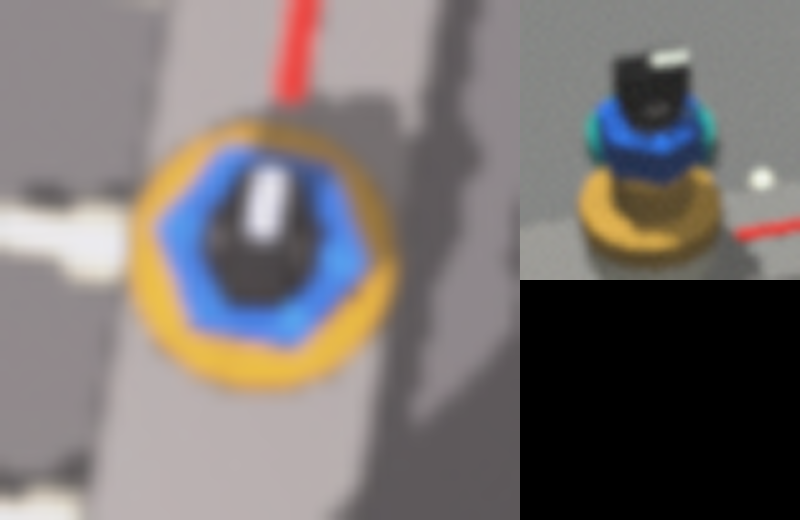

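The picture shows the white pointer at crop (265,205), in line with the red stripe. The knob is at 81.5° and the block at 81.6°, so the dial is set. The nut's corners put its flat normals at about 50° (mod 60), and its top is at z≈0.109. I'm winding the wrist back so the nut can be turned in one long stroke.

Call:
carry_out(rows=[[0,0,0,-1,0.06],[0,0,0,-1,0.06],[0,0,0,-1,0.06],[0,0,0,-1,0.06],[0,0,0,-1,0.06]])

```text
clock: 8.93
tcp_pos: [0.3982, 0.0115, 0.3777]
ee_rot: [-0.0, -0.358, 0.934, 0.0]
force: [-1.0, 0.5, -0.7]
opening: 0.0599
grasp_force: 0.0
```

Call:
carry_out(rows=[[0,0,0,-1,0.06],[0,0,0,-1,0.06],[0,0,0,-1,0.06],[0,0,0,-1,0.06],[0,0,0,-1,0.06]])

```text
clock: 9.55
tcp_pos: [0.3982, 0.0115, 0.3777]
ee_rot: [0.0, 0.719, -0.695, -0.0]
force: [0.0, 0.1, -0.4]
opening: 0.0603
grasp_force: 0.0
```

Call:
carry_out(rows=[[0,0,0,-1,0.06],[0,0,0,-1,0.06],[0,0,0,-1,0.06],[0,0,0,-1,0.06],[0,0,0,-0.85,0.06]])

```text
clock: 10.18
tcp_pos: [0.3982, 0.0115, 0.3777]
ee_rot: [0.0, 0.941, -0.338, -0.0]
force: [0.8, 0.4, 0.8]
opening: 0.0597
grasp_force: 0.0
```

Call:
carry_out(rows=[[0.03,-0.018,0,0,0.06],[0.04,-0.025,0,0,0.06],[0.04,-0.025,0,0,0.06],[0.0203,-0.0115,0,0,0.06],[0,0,0,0,0.06]])

```text
clock: 10.8
tcp_pos: [0.5506, -0.0113, 0.3773]
ee_rot: [0.0, 0.94, -0.341, 0.0]
force: [-0.3, -0.3, 0.7]
opening: 0.0599
grasp_force: 0.0
```

```bash
python3 -c "
from h import *
report(.547,-.0107)
# nut hexagon angle by fit on averaged picture
d=np.load('pics/t2.npy');P=cloud('top',d);p=cv2.imread('pics/t2.png').astype(int)
v,u=np.mgrid[:480,:640]
b,g,r=p[...,0],p[...,1],p[...,2]
m=(b>r+60)&(b>g+30)&(np.hypot(P[...,0]-.547,P[...,1]+.0107)<.03)&(P[...,2]>.07)
# rays to z=0.1088
K=get_calibration('top');o=K['extrinsics'][:3,3]
D=P[m]-o; Q=o+D*((.1088-o[2])/D[:,2])[:,None]; Q=Q[:,:2]; print(len(Q),Q.mean(0))
q=Q-(Q.max(0)+Q.min(0))/2
w=[]
for a in range(0,60):
    n=[np.cos(np.radians(a+60*k)) for k in range(3)],[np.sin(np.radians(a+60*k)) for k in range(3)]
    pr=q@np.array(n); w.append(np.ptp(pr,0).sum())
i=np.argsort(w)[:6]; print('flat normals',i,np.array(w)[i]/3)
"
```

```text
t 10.8 tcp [ 0.5506 -0.0113  0.3773] yang -129.84 zt [ 0. -0. -1.] toolshift [-0.0031  0.0019 -0.    ] F [-0.3 -0.3  0.7] M [-0.004  0.014  0.   ] op 0.0599 gf 0.0 j6 -2.584
151 [ 0.54427179 -0.01122469]
flat normals [47 48 49 50 46 51] [0.03414278 0.03416237 0.03417155 0.03421644 0.03422334 0.03427536]
```

Call:
carry_out(rows=[[-0.0031,0.0019,0.01,0.15,0.06],[0,0,0.035,0,0.06],[0,0,0.035,0,0.06],[0,0,0.028,0,0.06],[0,0,0.015,0,0.06]], squeeze=30)

```text
clock: 11.42
tcp_pos: [0.5431, -0.0099, 0.2527]
ee_rot: [0.0, 0.936, -0.353, -0.002]
force: [-0.1, -0.9, -0.6]
opening: 0.0604
grasp_force: 0.0
```

```bash
python3 -c "
from h import *
report()"
```

```text
t 11.43 tcp [ 0.5431 -0.0099  0.2527] yang -131.35 zt [-0.004  0.001 -1.   ] toolshift [ 0.0034 -0.002  -0.    ] F [-0.1 -0.9 -0.6] M [ 0.003  0.014 -0.002] op 0.0604 gf 0.0 j6 -2.557
```

Call:
carry_out(rows=[[0,0,0,0,0.045],[0,0,0,0,0.034],[0,0,0,0,0.028],[0,0,0,0,0.028],[0,0,0,0,0.028]])

```text
clock: 12.05
tcp_pos: [0.5449, -0.0106, 0.2553]
ee_rot: [0.001, 0.936, -0.353, -0.001]
force: [-5.1, -2.2, 2.8]
opening: 0.0357
grasp_force: 30.5
```

```bash
python3 -c "
from h import *
report()"
```

```text
t 12.05 tcp [ 0.5449 -0.0106  0.2553] yang -131.35 zt [-0.002 -0.001 -1.   ] toolshift [ 0.0016 -0.0014 -0.    ] F [-5.1 -2.2  2.8] M [-0.474  0.909  0.043] op 0.0357 gf 30.5 j6 -2.558
```

Call:
carry_out(rows=[[0.0015,-0.001,0,0,0.028],[0,0,0,0,0.028],[0,0,0,0,0.028],[0,0,0,0,0.028],[0,0,0,0,0.028]])

```text
clock: 12.68
tcp_pos: [0.5455, -0.0107, 0.2552]
ee_rot: [0.001, 0.936, -0.353, -0.002]
force: [-9.4, -2.2, 5.9]
opening: 0.0356
grasp_force: 31.0
```

```bash
python3 -c "
from h import *
report()"
```

```text
t 12.68 tcp [ 0.5455 -0.0107  0.2552] yang -131.35 zt [-0.005 -0.001 -1.   ] toolshift [ 0.0011 -0.001  -0.    ] F [-9.4 -2.2  5.9] M [-0.368  1.726  0.008] op 0.0356 gf 31.0 j6 -2.558
```

Call:
carry_out(rows=[[-0.0006,0.0022,0,0,0.028],[0,0,0,0,0.028],[0,0,0,0,0.028],[0,0,0,0,0.028],[0,0,0,0,0.028]])

```text
clock: 13.3
tcp_pos: [0.5448, -0.0113, 0.2553]
ee_rot: [-0.001, 0.936, -0.353, -0.001]
force: [-5.3, 2.1, 3.9]
opening: 0.0355
grasp_force: 30.6
```

```bash
python3 -c "
from h import *
report()"
```

```text
t 13.3 tcp [ 0.5448 -0.0113  0.2553] yang -131.31 zt [-0.001  0.002 -1.   ] toolshift [ 0.0012 -0.0019 -0.    ] F [-5.3  2.1  3.9] M [ 0.427  1.074 -0.032] op 0.0355 gf 30.6 j6 -2.56
```

Call:
carry_out(rows=[[0,0,0.0001,0.6,0.028],[0,0,0.0001,0.6,0.028],[0,0,0.0001,0.6,0.028],[0,0,0.0001,0.6,0.028],[0,0,0.0001,0,0.028]])

```text
clock: 13.92
tcp_pos: [0.5454, -0.011, 0.2548]
ee_rot: [-0.001, 0.842, -0.54, -0.001]
force: [-3.8, 3.7, 2.5]
opening: 0.0359
grasp_force: 30.3
```

```bash
python3 -c "
from h import *
report()"
```

```text
t 13.93 tcp [ 0.5454 -0.011   0.2548] yang -155.32 zt [ 0.     0.003 -1.   ] toolshift [ 0.0005 -0.0016  0.    ] F [-3.8  3.7  2.5] M [ 0.723  0.756 -0.063] op 0.0359 gf 30.3 j6 -2.141
```

Call:
carry_out(rows=[[0,0,0.0001,0.6,0.028],[0,0,0.0001,0.6,0.028],[0,0,0.0001,0.6,0.028],[0,0,0.0001,0.6,0.028],[0,0,0.0001,0,0.028]])

```text
clock: 14.55
tcp_pos: [0.546, -0.0109, 0.2543]
ee_rot: [-0.002, 0.712, -0.702, -0.001]
force: [-1.2, 5.0, 1.2]
opening: 0.0355
grasp_force: 30.1
```

```bash
python3 -c "
from h import *
report()"
```

```text
t 14.55 tcp [ 0.546  -0.0109  0.2543] yang -179.23 zt [ 0.002  0.004 -1.   ] toolshift [-0.0001 -0.001   0.    ] F [-1.2  5.   1.2] M [ 1.073  0.27  -0.094] op 0.0355 gf 30.1 j6 -1.723
```

```bash
sed -i "s/'j6',round/'tq6',s['joint_torque'][3:].round(3),'j6',round/" h.py; python3 -c "
from h import *
report()"
```

```text
t 14.55 tcp [ 0.546  -0.0109  0.2543] yang -179.23 zt [ 0.002  0.004 -1.   ] toolshift [-0.0001 -0.001   0.    ] F [-1.2  5.   1.2] M [ 1.073  0.27  -0.094] op 0.0355 gf 30.1 tq6 [-0.838 -1.386  0.085] j6 -1.723
```

Call:
carry_out(rows=[[-0.001,0,0.0001,0.6,0.028],[0,0,0.0001,0.6,0.028],[0,0,0.0001,0.6,0.028],[0,0,0.0001,0.6,0.028],[0,0,0.0001,0,0.028]])

```text
clock: 15.18
tcp_pos: [0.5467, -0.0106, 0.2538]
ee_rot: [0.002, -0.551, 0.835, -0.0]
force: [1.5, 3.5, -2.2]
opening: 0.0357
grasp_force: 30.0
```

```bash
python3 -c "
from h import *
report()"
```

```text
t 15.18 tcp [ 0.5467 -0.0106  0.2538] yang 156.81 zt [ 0.004  0.001 -1.   ] toolshift [-0.     -0.0004  0.    ] F [ 1.5  3.5 -2.2] M [ 0.639 -0.317 -0.03 ] op 0.0357 gf 30.0 tq6 [ 0.475 -0.944  0.113] j6 -1.304
```

Call:
carry_out(rows=[[0,0,0,0,0.028],[0,0,0,0,0.028],[0,0,0,0,0.028],[0,0,0,0,0.028],[0,0,0,0,0.028]])

```text
clock: 15.8
tcp_pos: [0.5466, -0.0106, 0.2538]
ee_rot: [0.002, -0.55, 0.835, -0.0]
force: [4.0, 4.4, -2.3]
opening: 0.0354
grasp_force: 30.1
```

```bash
python3 -c "
from h import *
report()"
```

```text
t 15.8 tcp [ 0.5466 -0.0106  0.2538] yang 156.78 zt [ 0.004  0.001 -1.   ] toolshift [-0.0001 -0.0004  0.    ] F [ 4.   4.4 -2.3] M [ 0.871 -0.657 -0.049] op 0.0354 gf 30.1 tq6 [ 1.035 -1.261 -0.013] j6 -1.304
```

```bash
cat >> h.py <<'E'
def avg(n=4):
    A=[];
    for i in range(n):
        s=sensors.read_state(); A.append(np.r_[s['force'],s['wrist_torque'],s['joint_torque'][5]]); capture('top')
    A=np.array(A); print('mean',A.mean(0).round(3),'sd',A.std(0).round(3)); report()
E
python3 -c "
from h import *
avg()"
```

```text
mean [ 3.524  4.518 -2.36   0.843 -0.701 -0.032 -0.013] sd [0.326 0.134 0.254 0.027 0.032 0.036 0.   ]
t 16.0 tcp [ 0.5466 -0.0106  0.2539] yang 156.78 zt [ 0.004  0.001 -1.   ] toolshift [-0.0001 -0.0004  0.    ] F [ 2.9  4.3 -3.1] M [ 0.835 -0.736 -0.006] op 0.0358 gf 30.1 tq6 [ 1.035 -1.261 -0.013] j6 -1.304
```

Call:
carry_out(rows=[[-0.0011,-0.0004,0.0001,0.5,0.028],[0,0,0.0001,0.5,0.028],[0,0,0.0001,0.5,0.028],[0,0,0,0,0.028],[0,0,0,0,0.028]])

```text
clock: 16.62
tcp_pos: [0.5473, -0.0104, 0.2535]
ee_rot: [0.001, -0.436, 0.9, -0.001]
force: [4.4, 0.7, -2.2]
opening: 0.0357
grasp_force: 30.1
```

```bash
python3 -c "
from h import *
avg()"
```

```text
mean [ 4.834 -0.36  -2.425 -0.055 -1.018  0.012 -0.016] sd [0.578 0.777 0.19  0.029 0.052 0.028 0.008]
t 16.82 tcp [ 0.5473 -0.0104  0.2535] yang 141.71 zt [ 0.003 -0.001 -1.   ] toolshift [ 0.0004  0.     -0.    ] F [ 5.4 -0.3 -2.3] M [-0.096 -1.081  0.003] op 0.0353 gf 30.2 tq6 [ 1.995 -0.084  0.002] j6 -1.039
```

Call:
carry_out(rows=[[0,0,0.0001,0.5,0.028],[0,0,0.0001,0.5,0.028],[0,0,0.0001,0.5,0.028],[0,0,0,0,0.028],[0,0,0,0,0.028]])

```text
clock: 17.45
tcp_pos: [0.5475, -0.0107, 0.2532]
ee_rot: [0.001, -0.315, 0.949, -0.002]
force: [5.5, -1.2, -3.6]
opening: 0.0356
grasp_force: 30.1
```

```bash
python3 -c "
from h import *
avg()"
```

```text
mean [ 6.045 -1.605 -3.568 -0.3   -1.234 -0.021 -0.034] sd [0.388 0.403 0.509 0.032 0.03  0.021 0.001]
t 17.65 tcp [ 0.5476 -0.0107  0.2532] yang 126.69 zt [ 0.004 -0.002 -1.   ] toolshift [ 0.0005  0.0003 -0.    ] F [ 5.6 -1.2 -3.7] M [-0.3   -1.228 -0.068] op 0.0355 gf 30.1 tq6 [ 2.387  0.166 -0.034] j6 -0.778
```

Call:
carry_out(rows=[[-0.0008,-0.0006,0.0003,0.5,0.028],[0,0,0.0002,0.5,0.028],[0,0,0.0001,0.5,0.028],[0,0,0,0,0.028],[0,0,0,0,0.028]])

```text
clock: 18.27
tcp_pos: [0.5481, -0.011, 0.2528]
ee_rot: [0.001, -0.188, 0.982, -0.002]
force: [4.7, -2.7, -1.5]
opening: 0.0359
grasp_force: 30.4
```

```bash
python3 -c "
from h import *
avg()"
```

```text
mean [ 3.82  -2.541 -1.092 -0.604 -0.867 -0.039 -0.039] sd [0.517 0.383 0.235 0.019 0.012 0.028 0.   ]
t 18.48 tcp [ 0.5481 -0.011   0.2528] yang 111.67 zt [ 0.002 -0.004 -1.   ] toolshift [ 0.0009  0.0007 -0.    ] F [ 3.8 -2.5 -1.1] M [-0.603 -0.814 -0.082] op 0.0352 gf 30.4 tq6 [ 1.709  0.617 -0.039] j6 -0.516
```

Call:
carry_out(rows=[[0,0,0.0001,0.5,0.028],[0,0,0.0001,0.5,0.028],[0,0,0.0001,0.5,0.028],[0,0,0,0,0.028],[0,0,0,0,0.028]])

```text
clock: 19.1
tcp_pos: [0.5482, -0.0113, 0.2525]
ee_rot: [0.001, -0.058, 0.998, -0.003]
force: [4.2, -4.9, -2.5]
opening: 0.0355
grasp_force: 30.3
```

```bash
python3 -c "
from h import *
avg()"
```

```text
mean [ 4.366 -4.813 -1.964 -0.878 -0.897 -0.017 -0.036] sd [0.391 0.372 0.348 0.012 0.012 0.028 0.001]
t 19.3 tcp [ 0.5482 -0.0114  0.2525] yang 96.65 zt [ 0.003 -0.005 -1.   ] toolshift [ 0.0011  0.0008 -0.    ] F [ 4.2 -5.2 -2.2] M [-0.909 -0.912 -0.026] op 0.0354 gf 30.3 tq6 [ 1.898  1.01  -0.037] j6 -0.254
```

Call:
carry_out(rows=[[-0.0007,-0.001,0.0002,0.5,0.028],[0,0,0.0002,0.5,0.028],[0,0,0.0001,0.5,0.028],[0,0,0,0,0.028],[0,0,0,0,0.028]])

```text
clock: 19.92
tcp_pos: [0.5485, -0.0121, 0.2523]
ee_rot: [0.001, 0.072, 0.997, -0.002]
force: [1.4, -5.2, 4.3]
opening: 0.0357
grasp_force: 30.5
```

```bash
python3 -c "
from h import *
avg()"
```

```text
mean [ 1.327 -4.91   4.074 -1.047 -0.325 -0.073 -0.099] sd [0.062 0.365 0.536 0.032 0.019 0.03  0.   ]
t 20.12 tcp [ 0.5485 -0.0121  0.2523] yang 81.72 zt [ 0.001 -0.004 -1.   ] toolshift [ 0.0017  0.0011 -0.    ] F [ 1.6 -5.7  5.4] M [-1.049 -0.273 -0.147] op 0.0356 gf 30.5 tq6 [ 0.852  1.331 -0.099] j6 0.006
```

Call:
carry_out(rows=[[0,0,0.0001,0.5,0.028],[0,0,0.0001,0.5,0.028],[0,0,0.0001,0.5,0.028],[0,0,0,0,0.028],[0,0,0,0,0.028]])

```text
clock: 20.75
tcp_pos: [0.5484, -0.0124, 0.2523]
ee_rot: [0.001, 0.202, 0.979, -0.003]
force: [-0.3, -6.9, 6.0]
opening: 0.0357
grasp_force: 31.4
```

```bash
python3 -c "
from h import *
avg()"
```

```text
mean [ 0.225 -6.943  5.94  -1.353 -0.063  0.051  0.05 ] sd [0.399 0.166 0.147 0.044 0.03  0.012 0.   ]
t 20.95 tcp [ 0.5484 -0.0124  0.2523] yang 66.73 zt [ 0.001 -0.006 -1.   ] toolshift [ 0.002  0.001 -0.   ] F [ 0.6 -6.8  5.6] M [-1.283 -0.104  0.063] op 0.0359 gf 31.4 tq6 [0.545 1.779 0.05 ] j6 0.267
```

Call:
carry_out(rows=[[-0.0005,-0.0012,-0.0004,0,0.028],[0,0,0,0,0.028],[0,0,0,0,0.028],[0,0,0,0,0.028],[0,0,0,0,0.028]])

```text
clock: 21.58
tcp_pos: [0.5484, -0.0129, 0.2522]
ee_rot: [0.001, 0.202, 0.979, -0.001]
force: [0.9, -5.5, 5.5]
opening: 0.0359
grasp_force: 31.5
```

```bash
python3 -c "
from h import *
avg()"
```

```text
mean [ 1.524 -4.987  5.813 -1.026 -0.185  0.044  0.061] sd [0.472 0.412 0.288 0.021 0.02  0.024 0.   ]
t 21.77 tcp [ 0.5484 -0.0129  0.2523] yang 66.72 zt [ 0.001 -0.003 -1.   ] toolshift [ 0.0022  0.0015 -0.    ] F [ 1.7 -4.6  6. ] M [-1.033 -0.183  0.094] op 0.0354 gf 31.5 tq6 [0.609 1.349 0.061] j6 0.266
```

Call:
carry_out(rows=[[0,0,0,0.25,0.028],[0,0,0,0.25,0.028],[0,0,0,0,0.028],[0,0,0,0,0.028],[0,0,0,0,0.028]])

```text
clock: 22.4
tcp_pos: [0.5483, -0.013, 0.2523]
ee_rot: [0.001, 0.244, 0.97, -0.002]
force: [1.8, -5.5, 5.6]
opening: 0.0357
grasp_force: 31.5
```

```bash
python3 -c "
from h import *
avg()"
```

```text
mean [ 1.19  -5.758  5.86  -1.132 -0.12   0.051  0.061] sd [0.416 0.402 0.375 0.021 0.015 0.021 0.   ]
t 22.6 tcp [ 0.5483 -0.013   0.2522] yang 61.71 zt [ 0.001 -0.003 -1.   ] toolshift [ 0.0023  0.0014 -0.    ] F [ 0.8 -5.7  6.3] M [-1.123 -0.125  0.007] op 0.0361 gf 31.5 tq6 [0.56  1.499 0.061] j6 0.353
```

Call:
carry_out(rows=[[0,0,0.0001,0.35,0.028],[0,0,0,0.35,0.028],[0,0,0,0,0.028],[0,0,0,0,0.028],[0,0,0,0,0.028]])

```text
clock: 23.22
tcp_pos: [0.5483, -0.0132, 0.2522]
ee_rot: [0.001, 0.303, 0.953, -0.002]
force: [-0.3, -6.3, 7.3]
opening: 0.0355
grasp_force: 31.3
```

```bash
python3 -c "
from h import *
avg()"
```

```text
mean [ 4.900e-02 -6.516e+00  7.092e+00 -1.263e+00 -1.000e-03  4.000e-03
  6.000e-03] sd [0.24  0.48  0.685 0.02  0.024 0.019 0.   ]
t 23.43 tcp [ 0.5483 -0.0132  0.2522] yang 54.69 zt [ 0.    -0.004 -1.   ] toolshift [ 0.0024  0.0013 -0.    ] F [ 1.1 -6.1  7. ] M [-1.287  0.023 -0.055] op 0.0358 gf 31.3 tq6 [0.386 1.68  0.007] j6 0.475
```

Call:
carry_out(rows=[[0,0,0.0001,0.35,0.028],[0,0,0,0.35,0.028],[0,0,0,0,0.028],[0,0,0,0,0.028],[0,0,0,0,0.028]])

```text
clock: 24.05
tcp_pos: [0.5482, -0.0133, 0.2522]
ee_rot: [0.001, 0.361, 0.933, -0.002]
force: [-0.1, -6.7, 7.0]
opening: 0.0354
grasp_force: 31.9
```

```bash
python3 -c "
from h import *
avg()"
```

```text
mean [-5.000e-03 -7.279e+00  6.686e+00 -1.373e+00  1.350e-01  1.130e-01
  1.130e-01] sd [0.336 0.472 0.691 0.017 0.01  0.011 0.   ]
t 24.25 tcp [ 0.5482 -0.0133  0.2522] yang 47.7 zt [ 0.    -0.005 -1.   ] toolshift [ 0.0026  0.0011 -0.    ] F [-0.1 -7.   8.3] M [-1.351  0.06   0.089] op 0.0355 gf 31.9 tq6 [0.19  1.872 0.113] j6 0.597
```

Run:
```python
from h import *
fr=[capture('side')[0].astype(float) for _ in range(6)]
im=np.mean(fr,0).astype(np.uint8)[:,:,::-1][190:290,255:365]
cv2.imwrite('pics/c3.png',cv2.resize(im,(660,600),interpolation=cv2.INTER_CUBIC)); report()
```

```text
t 24.55 tcp [ 0.5481 -0.0133  0.2522] yang 47.7 zt [ 0.    -0.005 -1.   ] toolshift [ 0.0026  0.0011 -0.    ] F [-0.2 -6.9  7.3] M [-1.402  0.09   0.136] op 0.0353 gf 31.9 tq6 [0.192 1.872 0.113] j6 0.597
```

View pics/c3.png

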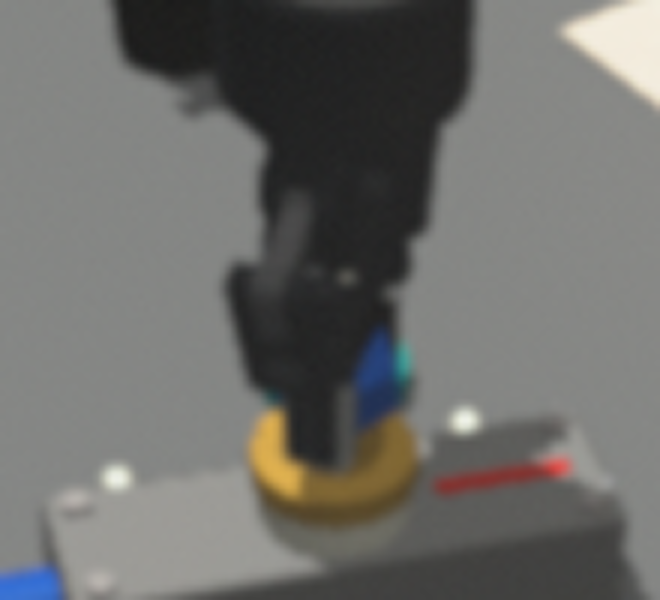

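The picture shows the tips at crop (330,465), clear of the flange by roughly 9 mm. The nut is gripped and the pointer is hidden. The tool stopped descending near 85° although the thread should still be dropping, so I'll release and look.

Call:
carry_out(rows=[[0,0,0,0,0.045],[0,0,0,0,0.06],[0,0,-0.02,0,0.06],[0,0,-0.05,0,0.06],[0,0,-0.05,0,0.06]])

```text
clock: 25.18
tcp_pos: [0.5471, -0.0117, 0.3709]
ee_rot: [-0.002, 0.361, 0.933, 0.0]
force: [1.6, 0.2, 0.1]
opening: 0.0601
grasp_force: 0.0
```

Call:
carry_out(rows=[[0.037,-0.034,0,0,0.06],[0.037,-0.034,0,0,0.06],[0.037,-0.034,0,0,0.06],[0,0,0,0,0.06],[0,0,0,0,0.06]])

```text
clock: 25.8
tcp_pos: [0.3974, -0.0127, 0.371]
ee_rot: [0.0, 0.361, 0.933, 0.0]
force: [0.2, 0.0, -0.3]
opening: 0.0599
grasp_force: 0.0
```

```bash
cat > look.py <<'E'
from h import *
import sys
tag=sys.argv[1]
report()
fr=[];ds=[]
for i in range(12):
    p,d=capture('top'); fr.append(p.astype(float)); ds.append(d)
p=np.mean(fr,0).astype(np.uint8); d=np.median(ds,0); np.save(f'pics/{tag}.npy',d); cv2.imwrite(f'pics/{tag}.png',p[:,:,::-1])
for t in dict.fromkeys(['t2',tag]):
    d=np.load(f'pics/{t}.npy'); p=cv2.imread(f'pics/{t}.png').astype(int); P=cloud('top',d)
    v,u=np.mgrid[:480,:640]; rad=np.hypot(P[...,0]-.547,P[...,1]+.0107)
    k=P[(rad<.025)&(P[...,2]>.125)]; n=P[(rad<.0175)&(rad>.0145)&(P[...,2]>.095)&(P[...,2]<.114)]
    f=P[(rad<.026)&(rad>.022)&(P[...,2]>.06)&(P[...,2]<.08)]
    m=(P[...,2]>.04)&(P[...,2]<.049)&(u>310)&(u<372)&(v>180)&(v<290)
    print(t,'block',cv2.minAreaRect((P[m][:,:2]*1000).astype(np.float32))[2],'knob',cv2.minAreaRect((k[:,:2]*1000).astype(np.float32)),np.median(k[:,2]),
      'nut z',len(n),np.median(n[:,2]),n[:,2].mean(),'flange z',len(f),np.median(f[:,2]))
    b,g,r=p[...,0],p[...,1],p[...,2]
    m=(b>r+60)&(b>g+30)&(rad<.03)&(P[...,2]>.07)
    o=get_calibration('top')['extrinsics'][:3,3]
    D=P[m]-o; q=(o+D*((.108-o[2])/D[:,2])[:,None])[:,:2]
    w=[np.ptp(q@np.array([np.cos(np.radians(a+60*np.arange(3))),np.sin(np.radians(a+60*np.arange(3)))]),axis=0).sum() for a in range(60)]
    print('  nut flats',np.argsort(w)[:6])
c=cv2.resize(p[205:257,315:367].astype(np.uint8),(520,520),interpolation=cv2.INTER_CUBIC)
q=np.mean([capture('side')[0].astype(float) for _ in range(4)],0).astype(np.uint8)[:,:,::-1][225:280,285:340]
im=np.zeros((520,800,3),np.uint8); im[:,:520]=c; im[:280,520:]=cv2.resize(q,(280,280),interpolation=cv2.INTER_CUBIC); cv2.imwrite(f'pics/c_{tag}.png',im)
E
python3 look.py t4
```

```text
t 25.8 tcp [ 0.3974 -0.0127  0.371 ] yang 47.7 zt [ 0.001  0.001 -1.   ] toolshift [-1.093e-01  1.022e-01  1.000e-04] F [ 0.2  0.  -0.3] M [-0.001 -0.017 -0.003] op 0.0599 gf 0.0 tq6 [ 0.185  0.002 -0.001] j6 0.543
t2 block 81.57042694091797 knob ((547.0088500976562, -10.758909225463867), (13.850605964660645, 25.784324645996094), 81.50846862792969) 0.13378057394654397 nut z 77 0.10887031450509665 0.10881946763332277 flange z 147 0.06941364447047116
  nut flats [47 48 49 50 46 51]
t4 block 81.56022644042969 knob ((546.9658813476562, -10.751907348632812), (13.857340812683105, 25.70001220703125), 81.41624450683594) 0.13379330726404626 nut z 78 0.10515924988365344 0.10517628822830119 flange z 148 0.06952354709625552
  nut flats [49 50 48 47 46 51]
```

View pics/c_t4.png

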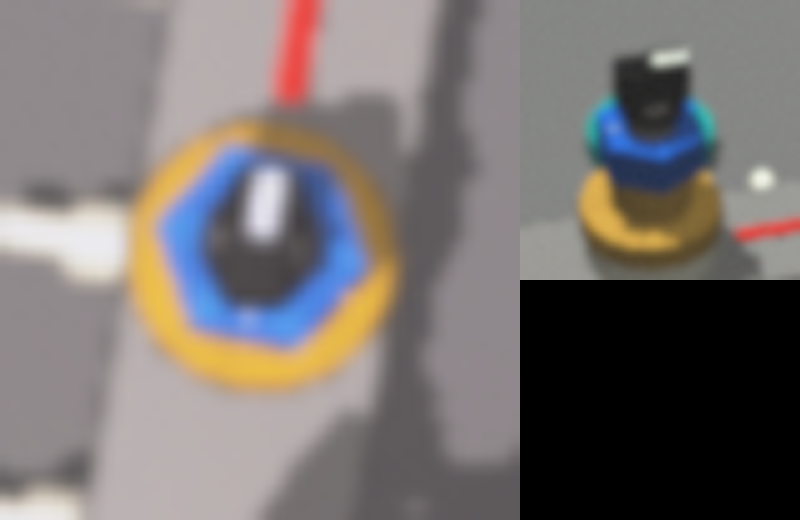

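The pointer is still on the stripe (crop 265,205). The nut top has dropped about 3.7 mm to z≈0.105, so the remaining gap is about 1.2–1.7 mm minus the ring. I'm regripping in the same place.

Call:
carry_out(rows=[[-0.0365,0.0339,0,0,0.06],[-0.0365,0.0339,0,0,0.06],[-0.0365,0.0339,0,0,0.06],[0,0,0.03,0,0.06],[0,0,0.04,0,0.06]])

```text
clock: 27.22
tcp_pos: [0.5484, -0.0116, 0.3013]
ee_rot: [0.002, 0.361, 0.933, 0.0]
force: [-0.1, 0.5, -0.6]
opening: 0.06
grasp_force: 0.0
```

Call:
carry_out(rows=[[0,0,0.03,0,0.06],[0,0,0.019,0,0.06],[0,0,0,0,0.06],[0,0,0,0,0.06],[0,0,0,0,0.045]])

```text
clock: 27.85
tcp_pos: [0.5475, -0.0115, 0.2535]
ee_rot: [0.001, 0.361, 0.933, 0.0]
force: [0.1, -0.2, 0.2]
opening: 0.0454
grasp_force: 0.0
```

```bash
python3 -c "
from h import *
avg(2)"
```

```text
mean [-0.314 -0.495  0.255  0.002  0.015 -0.014 -0.   ] sd [0.399 0.297 0.069 0.029 0.011 0.003 0.   ]
t 27.95 tcp [ 0.5472 -0.0115  0.2532] yang 47.67 zt [ 0.002 -0.    -1.   ] toolshift [ 0.0008  0.0005 -0.    ] F [ 0.4  0.  -0.5] M [-0.013  0.019 -0.023] op 0.0449 gf 0.0 tq6 [-0.011 -0.    -0.   ] j6 0.6
```

Call:
carry_out(rows=[[0,0,0,0,0.04],[0,0,0,0,0.034],[0,0,0,0,0.028],[0,0,0,0,0.028],[0,0,0,0,0.028]])

```text
clock: 28.58
tcp_pos: [0.5464, -0.012, 0.2528]
ee_rot: [0.0, 0.361, 0.933, -0.001]
force: [-2.4, -2.0, 5.1]
opening: 0.036
grasp_force: 30.7
```

```bash
python3 -c "
from h import *
avg(3)"
```

```text
mean [-2.48  -2.524  5.409 -0.598  0.669  0.216  0.216] sd [0.395 0.421 0.268 0.017 0.039 0.031 0.   ]
t 28.73 tcp [ 0.5464 -0.012   0.2529] yang 47.68 zt [-0.001 -0.002 -1.   ] toolshift [ 0.0004  0.0013 -0.    ] F [-2.5 -2.   5.7] M [-0.592  0.697  0.224] op 0.0356 gf 30.7 tq6 [-1.013  0.91   0.216] j6 0.599
```

Call:
carry_out(rows=[[0,0,0,0.1,0.028],[0,0,0,0.1,0.028],[0,0,0,0.1,0.028],[0,0,0,0.1,0.028],[0,0,0,0,0.028]])

```text
clock: 29.35
tcp_pos: [0.5464, -0.012, 0.2528]
ee_rot: [0.0, 0.393, 0.919, -0.001]
force: [-2.3, -2.3, 3.7]
opening: 0.0357
grasp_force: 30.8
```

```bash
python3 -c "
from h import *
avg(3)"
```

```text
mean [-2.735 -2.815  4.597 -0.622  0.635  0.207  0.231] sd [0.34  0.426 0.751 0.025 0.014 0.028 0.008]
t 29.5 tcp [ 0.5464 -0.012   0.2528] yang 43.68 zt [-0.001 -0.003 -1.   ] toolshift [ 0.0006  0.0013 -0.    ] F [-2.  -3.5  5.2] M [-0.584  0.629  0.22 ] op 0.0358 gf 30.8 tq6 [-0.984  0.923  0.224] j6 0.669
```

Call:
carry_out(rows=[[0,0,0,0.1,0.028],[0,0,0,0.1,0.028],[0,0,0,0.1,0.028],[0,0,0,0.1,0.028],[0,0,0,0,0.028]])

```text
clock: 30.12
tcp_pos: [0.5464, -0.012, 0.2528]
ee_rot: [0.0, 0.425, 0.905, -0.001]
force: [-2.6, -2.5, 6.2]
opening: 0.0355
grasp_force: 31.5
```

```bash
python3 -c "
from h import *
avg(3)"
```

```text
mean [-2.805 -2.87   5.41  -0.611  0.661  0.35   0.355] sd [0.136 0.505 0.568 0.038 0.023 0.045 0.009]
t 30.27 tcp [ 0.5464 -0.012   0.2528] yang 39.7 zt [-0.001 -0.003 -1.   ] toolshift [ 0.0006  0.0013 -0.    ] F [-4.1 -2.   5. ] M [-0.643  0.655  0.308] op 0.036 gf 31.5 tq6 [-0.97   0.939  0.348] j6 0.738
```

Moment is climbing (0.22 to 0.35 N m), so the nut has met the collar, but fast turning blurred the 0.1 mark. I'm backing off 55° and retightening slowly to find it.

Call:
carry_out(rows=[[0,0,-0.0002,-0.5,0.028],[0,0,-0.0002,-0.5,0.028],[0,0,-0.0002,-0.5,0.028],[0,0,-0.0001,-0.5,0.028],[0,0,-0.0001,-0.5,0.028]])

```text
clock: 30.9
tcp_pos: [0.5464, -0.0121, 0.2529]
ee_rot: [-0.0, 0.218, 0.976, -0.001]
force: [-1.6, -3.2, 0.3]
opening: 0.0352
grasp_force: 30.1
```

Call:
carry_out(rows=[[0,0,-0.0002,-0.6,0.028],[0,0,-0.0002,-0.6,0.028],[0,0,-0.0002,-0.6,0.028],[0,0,-0.0001,-0.6,0.028],[0,0,-0.0001,-0.6,0.028]])

```text
clock: 31.52
tcp_pos: [0.5464, -0.0121, 0.2531]
ee_rot: [-0.001, -0.042, 0.999, -0.001]
force: [-0.4, -4.4, -2.6]
opening: 0.0356
grasp_force: 30.5
```

Call:
carry_out(rows=[[0,0,0,0.1,0.028],[0,0,0,0.1,0.028],[0,0,0,0.1,0.028],[0,0,0,0.1,0.028],[0,0,0,0.1,0.028]])

```text
clock: 32.15
tcp_pos: [0.5464, -0.0121, 0.2531]
ee_rot: [-0.001, 0.005, 1.0, -0.001]
force: [-0.4, -4.8, -5.2]
opening: 0.0358
grasp_force: 30.9
```

```bash
python3 -c "
from h import *
avg(3)"
```

```text
mean [-0.338 -5.423 -4.555 -1.121 -0.051  0.064  0.03 ] sd [0.106 0.544 0.553 0.024 0.039 0.012 0.048]
t 32.3 tcp [ 0.5464 -0.0121  0.2531] yang 89.51 zt [-0.001 -0.002 -1.   ] toolshift [-0.0006  0.0014 -0.    ] F [ 0.6 -6.2 -5.7] M [-1.127 -0.097 -0.046] op 0.0358 gf 30.7 tq6 [0.389 1.501 0.015] j6 -0.131
```

Call:
carry_out(rows=[[0,0,0,0.1,0.028],[0,0,0.0001,0.1,0.028],[0,0,0,0.1,0.028],[0,0,0,0.1,0.028],[0,0,0,0.1,0.028]])

```text
clock: 32.92
tcp_pos: [0.5464, -0.012, 0.253]
ee_rot: [-0.001, 0.048, 0.999, -0.001]
force: [1.2, -5.6, -5.1]
opening: 0.0355
grasp_force: 30.9
```

```bash
python3 -c "
from h import *
avg(3)"
```

```text
mean [ 0.328 -5.191 -4.672 -1.16  -0.042  0.043  0.034] sd [0.933 0.571 0.416 0.006 0.004 0.038 0.044]
t 33.08 tcp [ 0.5464 -0.012   0.253 ] yang 84.51 zt [-0.001 -0.002 -1.   ] toolshift [-0.0005  0.0014 -0.    ] F [ 1.4 -5.6 -5.8] M [-1.196 -0.029 -0.023] op 0.0359 gf 30.7 tq6 [0.367 1.497 0.014] j6 -0.044
```

```bash
sed -i "s/'sd',A.std(0).round(3))/'tq6',A[:,6].round(3))/" h.py
```

Call:
carry_out(rows=[[0,0,0,0.1,0.028],[0,0,0.0001,0.1,0.028],[0,0,0,0.1,0.028],[0,0,0,0.1,0.028],[0,0,0,0.1,0.028]])

```text
clock: 33.7
tcp_pos: [0.5464, -0.012, 0.253]
ee_rot: [-0.0, 0.092, 0.996, -0.001]
force: [0.1, -4.9, -4.5]
opening: 0.0357
grasp_force: 31.2
```

```bash
python3 -c "
from h import *
avg(2)"
```

```text
mean [-0.167 -5.284 -4.694 -1.108 -0.022  0.086  0.067] tq6 [0.014 0.119]
t 33.8 tcp [ 0.5464 -0.012   0.253 ] yang 79.51 zt [-0.001 -0.002 -1.   ] toolshift [-0.0003  0.0014 -0.    ] F [-0.1 -4.6 -5.2] M [-1.12   0.019  0.053] op 0.0359 gf 30.9 tq6 [0.29  1.501 0.088] j6 0.043
```

Call:
carry_out(rows=[[0,0,0,0.1,0.028],[0,0,0.0001,0.1,0.028],[0,0,0,0.1,0.028],[0,0,0,0.1,0.028],[0,0,0,0.1,0.028]])

```text
clock: 34.42
tcp_pos: [0.5464, -0.012, 0.253]
ee_rot: [-0.0, 0.135, 0.991, -0.001]
force: [0.3, -4.9, -4.2]
opening: 0.0357
grasp_force: 31.5
```

```bash
python3 -c "
from h import *
avg(2)"
```

```text
mean [ 0.424 -4.876 -4.145 -1.158  0.04   0.133  0.105] tq6 [0.053 0.158]
t 34.52 tcp [ 0.5464 -0.012   0.253 ] yang 74.52 zt [-0.001 -0.002 -1.   ] toolshift [-0.0002  0.0014 -0.    ] F [-0.9 -5.6 -3.9] M [-1.071  0.048  0.049] op 0.0354 gf 31.2 tq6 [0.213 1.502 0.127] j6 0.131
```

Call:
carry_out(rows=[[0,0,0,0.1,0.028],[0,0,0.0001,0.1,0.028],[0,0,0,0.1,0.028],[0,0,0,0.1,0.028],[0,0,0,0.1,0.028]])

```text
clock: 35.15
tcp_pos: [0.5464, -0.012, 0.2529]
ee_rot: [-0.0, 0.178, 0.984, -0.001]
force: [-0.3, -4.5, -3.4]
opening: 0.0353
grasp_force: 31.7
```

```bash
python3 -c "
from h import *
avg(2)"
```

```text
mean [-0.367 -4.353 -3.116 -1.147  0.155  0.117  0.142] tq6 [0.086 0.198]
t 35.25 tcp [ 0.5464 -0.012   0.2529] yang 69.53 zt [-0.001 -0.002 -1.   ] toolshift [-0.0001  0.0014 -0.    ] F [-0.  -6.2 -3.2] M [-1.085  0.08   0.097] op 0.0357 gf 31.5 tq6 [0.137 1.503 0.166] j6 0.218
```

Call:
carry_out(rows=[[0,0,0,0.1,0.028],[0,0,0.0001,0.1,0.028],[0,0,0,0.1,0.028],[0,0,0,0.1,0.028],[0,0,0,0.1,0.028]])

```text
clock: 35.88
tcp_pos: [0.5464, -0.012, 0.2529]
ee_rot: [-0.0, 0.221, 0.975, -0.001]
force: [0.2, -5.2, -3.4]
opening: 0.0354
grasp_force: 32.0
```

```bash
python3 -c "
from h import *
avg(2)"
```

```text
mean [-0.216 -5.351 -3.049 -1.121  0.095  0.192  0.164] tq6 [0.122 0.206]
t 35.98 tcp [ 0.5464 -0.012   0.2529] yang 64.53 zt [-0.001 -0.002 -1.   ] toolshift [ 0.      0.0014 -0.    ] F [-1.1 -5.4 -2.7] M [-1.084  0.164  0.145] op 0.0361 gf 31.6 tq6 [0.061 1.501 0.179] j6 0.305
```

Clean data now: about 0.03 N m while free, with a steady rise from yang≈82° that passes 0.1 near 77°. Snug is therefore about 48.5°.

Call:
carry_out(rows=[[0,0,0,0.1,0.028],[0,0,0.0001,0.1,0.028],[0,0,0,0.1,0.028],[0,0,0,0.1,0.028],[0,0,0,0.1,0.028]])

```text
clock: 36.6
tcp_pos: [0.5464, -0.012, 0.2529]
ee_rot: [-0.0, 0.263, 0.965, -0.001]
force: [-0.5, -4.9, -2.7]
opening: 0.0359
grasp_force: 32.1
```

```bash
python3 -c "
from h import *
avg(3)"
```

```text
mean [-0.39  -4.985 -2.486 -1.118  0.179  0.23   0.192] tq6 [0.156 0.224 0.198]
t 36.75 tcp [ 0.5464 -0.012   0.2529] yang 59.55 zt [-0.001 -0.002 -1.   ] toolshift [ 0.0002  0.0014 -0.    ] F [-0.8 -5.2 -2. ] M [-1.063  0.202  0.145] op 0.0355 gf 31.7 tq6 [-0.014  1.498  0.161] j6 0.392
```

Call:
carry_out(rows=[[0,0,0,0.1,0.028],[0,0,0.0001,0.1,0.028],[0,0,0,0.1,0.028],[0,0,0,0.1,0.028],[0,0,0,0.1,0.028]])

```text
clock: 37.38
tcp_pos: [0.5464, -0.012, 0.2529]
ee_rot: [-0.0, 0.305, 0.952, -0.001]
force: [-1.2, -5.8, -3.1]
opening: 0.0355
grasp_force: 32.5
```

```bash
python3 -c "
from h import *
avg(3)"
```

```text
mean [-0.983 -5.619 -2.1   -1.107  0.205  0.289  0.268] tq6 [0.174 0.334 0.296]
t 37.52 tcp [ 0.5464 -0.012   0.2529] yang 54.56 zt [-0.001 -0.002 -1.   ] toolshift [ 0.0003  0.0014 -0.    ] F [-1.1 -4.8 -1.5] M [-1.105  0.231  0.25 ] op 0.0355 gf 32.3 tq6 [-0.089  1.507  0.256] j6 0.479
```

Call:
carry_out(rows=[[0,0,0,0.1,0.028],[0,0,0.0001,0.1,0.028],[0,0,0,0.1,0.028],[0,0,0,0.1,0.028],[0,0,0,0.15,0.028]])

```text
clock: 38.15
tcp_pos: [0.5465, -0.012, 0.2529]
ee_rot: [-0.0, 0.35, 0.937, -0.001]
force: [-0.6, -4.4, -1.3]
opening: 0.0358
grasp_force: 32.4
```

```bash
python3 -c "
from h import *
avg(3)"
```

```text
mean [-1.51  -5.042 -1.472 -1.073  0.266  0.243  0.235] tq6 [0.118 0.316 0.271]
t 38.3 tcp [ 0.5464 -0.0119  0.2529] yang 49.05 zt [-0.001 -0.002 -1.   ] toolshift [ 0.0004  0.0013 -0.    ] F [-1.1 -5.5 -1.4] M [-1.074  0.239  0.179] op 0.0355 gf 32.1 tq6 [-0.162  1.497  0.215] j6 0.575
```

Call:
carry_out(rows=[[0,0,0,0,0.045],[0,0,0,0,0.06],[0,0,-0.02,0,0.06],[0,0,-0.05,0,0.06],[0,0,-0.05,0,0.06]])

```text
clock: 38.92
tcp_pos: [0.5465, -0.011, 0.3741]
ee_rot: [-0.0, 0.349, 0.937, 0.001]
force: [0.4, -0.4, 0.6]
opening: 0.0602
grasp_force: 0.0
```

Call:
carry_out(rows=[[0.037,-0.034,0,0,0.06],[0.037,-0.034,0,0,0.06],[0.037,-0.034,0,0,0.06],[0,0,0,0,0.06],[0,0,0,0,0.06]])

```text
clock: 39.55
tcp_pos: [0.3966, -0.016, 0.3736]
ee_rot: [0.001, 0.349, 0.937, 0.001]
force: [0.7, -0.3, -0.5]
opening: 0.0603
grasp_force: 0.0
```

```bash
python3 look.py t5
```

```text
t 39.55 tcp [ 0.3966 -0.016   0.3736] yang 49.16 zt [ 0.003  0.    -1.   ] toolshift [-0.1103  0.1023  0.0004] F [ 0.7 -0.3 -0.5] M [-0.002 -0.051  0.024] op 0.0603 gf 0.0 tq6 [0.164 0.002 0.002] j6 0.509
t2 block 81.57042694091797 knob ((547.0088500976562, -10.758909225463867), (13.850605964660645, 25.784324645996094), 81.50846862792969) 0.13378057394654397 nut z 77 0.10887031450509665 0.10881946763332277 flange z 147 0.06941364447047116
  nut flats [47 48 49 50 46 51]
t5 block 81.556396484375 knob ((547.032958984375, -10.749608039855957), (13.894250869750977, 25.765207290649414), 81.48140716552734) 0.1338890171971433 nut z 77 0.10521075394626633 0.10527516089593777 flange z 147 0.06956128516900306
  nut flats [51 50 49 52 48 53]
```

View pics/c_t5.png

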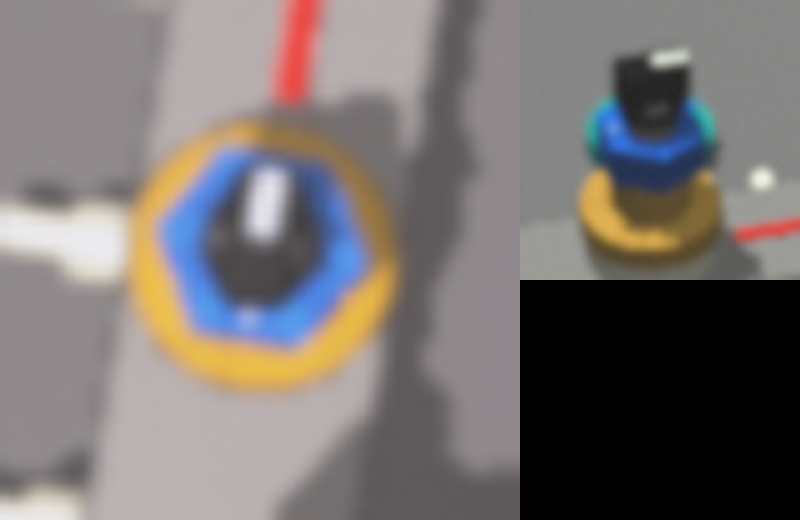

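The pointer (crop 265,205) is still in line with the stripe: knob at 81.48°, block at 81.56°. The nut is snug, the gripper is clear and nothing else has moved, so I'm handing in.

```bash
python3 -c "
from workcell import hand_in
print(hand_in())"
```

```text
the job is handed in; nothing more can be done
None
```

The job is handed in at about 40 s: the pointer is on the red stripe (within about 0.1° by the top camera), the jam nut is snugged an estimated 28° past the 0.1 N m mark, after I overran to about 37° and backed off once to find that mark, and the gripper is clear, with the cups and beaker untouched.

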